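# Seal a reagent bottle in the desiccator box

## Robot

A 6-joint arm with a two-finger parallel gripper is mounted at the origin on the work surface; the furniture and walls round the work are solid. World frame = base frame: x ahead of the robot, y to its left, z up, the work surface at z = 0. Lengths are in mm, angles in degrees, forces in N, time in s.
With the tool pointing down it reaches from about 300 to 850 mm from the base axis. Payload 4.2 kg.
Tool frame: the origin (TCP) lies on the centre line of the jaws, within the pads' length; the fingertips stand 14 mm ahead of it and the grasp point (between the pads) lies 5 mm behind it; z points along the fingers, y is the line along which they close (so a half turn about z gives the same grasp; the last joint's range is limited). The gripper opens to 91 mm and grips with 3 to 60 N. Pads are 32 mm wide; open, the fingers measure 118 mm over their backs; the gripper's body (76 mm by 178 mm) begins 60 mm behind the grasp point.
Start: joints at [68.239, 18.312, 89.639, -0, 72.044, -1.146], TCP at [202.453, 538.196, 227.976] pointing down, gripper open.
Joint ranges: [-177.97, 177.97], [-48.28, 115.42], [12.27, 149.76], [-77.06, 257.06], [2.81, 150.46], [-146.56, 146.56]. Speed limits (degrees/s): [147.25, 147.25, 180, 180, 180, 180].

## Interface

Orientations are given as [roll, pitch, yaw] about the fixed x, y, z axes, in that order (R = Rz(yaw) Ry(pitch) Rx(roll)).
In Python, from workcell import env gives the robot as it stands.
- The arm moves only by the tool arm_command, never from a script. Its argument "motion" is a list of rows, each an object with "offset": the shift along the tool's x, y, z in m, a list of three; "spin": the turn about the tool's z in rad. In form: [{"offset": [tx, ty, tz], "spin": spin}, ...]. A call has 1 to 5 rows; each row shifts and turns the commanded pose from where the row before left it, along the tool's axes as they then stand; what a row does not reach is not made up. A row lasts 1/8 s, in which the tool goes at most 62.5 mm and 10.7 degrees, less where a joint would pass 70% of its speed; a pose out of reach is approached as far as the arm can. A call with a gripper value outside its range is refused whole. "jaw" is the finger opening in m, from 0 to 0.0912, set as the call begins (left out, the last holds). The fingers move at their own pace and stop on an object; "newtons" is the grip in N (left out, the last holds). Time passes only in rows, so rows that do not move let the fingers close. It gives the time, the measured TCP pose, the force, the opening and the grip force at its end, in the units of the state.
- env.state(): the state, without advancing time (a new reading comes with each control period).
- env.grab_frame(name): name is "side" or "top" or "wrist"; returns (picture, depth): 384x512x3 uint8, blue, green, red; 384x512 float32, mm along the optical axis (not along the pixel's ray), 0 where there is no reading.
- env.camera_model(name): a dict with "fx", "fy", "cx", "cy" (pixels), "eye" and "rotation" of the camera in the world; the wrist camera has in their place "hand_eye" (4x4, takes a point from camera to tool coordinates, whose origin is the TCP and whose axes are the flange's). Camera axes: x right, y down, z forward; pixel columns grow to the right and rows downward; lengths in mm; the calibration is good to about 2 mm. A picture is of the moment at which its call begins: read the wrist's pose just before it. camera_model takes no time and is no camera call.
- env.job_done(): hands the job in; it is judged then, once.
Trained networks look in the newest picture that a camera, given by its name, has taken for a name from the list of things; names that differ only in an ending like _2 or _b are one class to them, and where a whole thing is asked for, a point or a joint stands for the part that bears it (a point fixed in the world has none). Each returns a list of dicts, best first, with "score" (0 to 1); they miss things now and then, are a little off and sometimes report something else, mostly with a low value. They report only what shows in the picture. A call takes as long as a camera call. They do not tell look-alikes from the thing itself.
- env.boxes_of(camera, target): "bbox" ([left, top, right, bottom] in pixels, round what is visible of it).
- env.pinpoint(camera, target): "location" ([column, row] in pixels: a listed point, or the origin of a listed thing).
The state is a dict: "time_s": time; "qpos": joint angles; "qvel": joint speeds; "effort": joint torques, N m; "ee_pos": TCP position; "ee_rot": TCP orientation; "force": force on the tool from outside, world axes, zero at the start; "torque": the same for the moment, N m; "gripper_width": finger opening in mm; "gripper_force": force on a finger pad.
Only numpy, scipy, OpenCV 4.12 (cv2) and the standard library are available. Lean on these libraries where they do the work, as an engineer would, in place of code of your own. Each camera call takes 0.05 s, during which the arm holds its last target. There are 200 camera calls.

## Task

Put the white bottle with the blue cap away dry: stand it upright on the shelf inside the open desiccator box, swing the lid down until it is fully shut, and push the red latch handle round its quarter turn to the stop, so that it drops into its locked notch. Leave both stopcocks open until the lid is locked, so that the trapped air can get out; then push both blue stopcock levers right across their pipes, to the stop. Leave the white-capped bottle, the wash bottle and the sprayer where they stand.

Things in the scene. Friction and masses are not known exactly. Their poses are not given: they have to be found in the camera images.
- chamber: desiccator box, fixed to the bench: white, 176 (x) x 151 (y) mm, with a rim flange of 196 x 171 mm whose top is 110 mm above the bench; open at the top. Origin: centre of its underside, at bench height. z up, x toward the back of the bench (front wall, with a round dial, at -x), y to the left. Inside 160 (x) x 135 (y) mm, centred on the origin. The lid is hinged on its +y side; latch and two stopcocks are on its -y side
- shelf_centre (a point): centre of the shelf (inner floor) of the box, 18 mm above the bench, 92 mm below the rim; axes as the box
- lid_hinge (a point): middle of the lid's hinge axis, 96 mm to +y of the box centre, 116 mm above the bench; the axis runs along the box's x
- lid (a joint): angle of the grey-framed clear lid (196 x 171 x 12 mm, 0.45 kg): 0 = shut, 1.57 = upright; it starts leaning back, outward (+y), past upright. The hinge is damped and stiff: the lid stays where it is left above about 1.1 rad, below that it sinks shut by its own weight within about 4 s. About 3 to 6 N at its free edge, on its outer face, swing it; when open its outer face looks to +y
- lid_push (a point): a free spot for pushing on the lid's outer face (its top when shut): 165 mm from the hinge axis (the lid plate ends at 181 mm), 76 mm to -x of the box's middle; it moves with the lid. At lid angle a it lies, seen from lid_hinge, at x = -76, y = -165 cos(a) + 9 sin(a), z = 165 sin(a) + 9 cos(a) mm in the box's axes; when shut, 125 mm above the bench
- latch (a joint): turn of the red latch handle on the lid's free edge: 0 = unlocked, handle points from its pivot over the lid toward the hinge (+y of the box when the lid is shut); 1.57 = end stop, locked, handle points along the lid's edge to the box's +x. It turns clockwise seen from above the shut lid; it starts at 0 to 0.2. It takes about 2 N at the handle tip; its tongue holds a shut lid, and turned while the lid is up it keeps the lid from shutting
- latch_drop (a joint): how far the sprung latch handle has dropped (m): 0 while it rides on its track, 0.005 when it has dropped into the locked notch; it drops by itself from a latch turn of about 1.4 on, once it is not held up by sideways force
- latch_axis (a point): point on the latch's pivot axis at mid-height of the handle; with the lid shut 144 mm above the bench, at x = 0, y = -99.5 mm of the box. It moves with the lid, on an ear 52 mm wide at the middle of its free edge that reaches 220 mm from the hinge axis (keep the gripper beside it when pushing the lid)
- latch_tip (a point): free end of the latch handle, on its centre line, 76 mm from the pivot axis. The handle is a bar 14 mm wide and 16 mm high; with the lid shut it spans 137 to 153 mm above the bench (5 mm less when dropped), 12 mm clear above the lid's top
- stopcock_front (a joint): turn of the blue lever of the front stopcock: 0 = open, lever along its pipe, pointing to the box's -y; 1.57 = end stop, closed, lever across the pipe, pointing to the box's -x. Clockwise from above; starts at 0 to 0.2 and stays where it is left; about 2 to 3 N at its tip turn it
- stopcock_front_pivot (a point): on the front lever's vertical pivot axis, at the lever's mid-height, 91 mm above the bench, at x = -42, y = -148 mm of the box
- stopcock_front_tip (a point): free end of the front lever, on its centre line, 78 mm from the pivot axis. The blue sleeve is 15 mm wide and 15 mm high, from 20 mm to 78 mm off the axis, 83 to 98 mm above the bench; the brass valve and hose barb below it reach 79 mm
- stopcock_rear (a joint): as stopcock_front, for the rear stopcock: 0 = open, pointing to the box's -y; 1.57 = end stop, closed, pointing to the box's +x. Counter-clockwise from above
- stopcock_rear_pivot (a point): on the rear lever's vertical pivot axis, 91 mm above the bench, at x = +42, y = -148 mm of the box
- stopcock_rear_tip (a point): free end of the rear lever, on its centre line, 78 mm from the pivot axis; same sizes as the front one
- bottle_blue_centre (a point): centre, half-way up, of the white plastic bottle with the blue screw cap: 83 mm tall, body 48 mm across up to 66 mm, cap 38 mm across; about 90 g, loose; stands upright (z up), its underside 41.5 mm below this point
- bottle_white_centre (a point): centre of the smaller white plastic bottle with the white cap, 42 mm across, 71 mm tall: a bystander
- spray_bottle: small trigger sprayer, 139 mm tall, a bystander; origin under its centre
- wash_bottle: white wash bottle with a red cap, 171 mm tall, a bystander; origin under its centre
Mind the look-alikes: they are no part of the job. Leave any black or orange look-alike of the part that bears bottle_blue_centre alone.

How it is judged:
By the outcome, as a careful person would: the job done as asked, in the order asked, and still so for the second after the job is handed in, with the robot touching nothing.
It also fails if it takes over 67 s, if anything falls off the work surface, if the arm or the gripper's body presses on something with over 40 N, if the wrist force passes 120 N, or if a joint passes its speed limit or range.

## Working session

There is one attempt and no reset: what is moved stays moved. The work goes in short steps, Python scripts to look and compute and a tool call to move; the robot and the scene stay as the last step left them, time stands still between calls to the robot, and variables do not carry over. Pictures are saved under pics/ and viewed, at most 10 in all, crops included, and the job is handed in when it is done.

Besides the shell and the picture viewer there is one more tool, called after ">>>" as a command line: name --argument value ..., lists and objects as JSON in quotes. arm_command: Moves the arm, as the interface text tells. Its arguments: {"type":"object","properties":{"motion":{"type":"array"},"jaw":{"type":"number"},"newtons":{"type":"number"}},"required":["motion"]}

```bash
mkdir -p pics; cat > h.py <<'E'
import numpy as np, cv2
from workcell import env
from scipy.spatial.transform import Rotation as R
def Tcam(n):
    m=env.camera_model(n)
    if n=='wrist':
        s=env.state(); T=np.eye(4); T[:3,:3]=R.from_euler('xyz',s['ee_rot'],degrees=True).as_matrix(); T[:3,3]=s['ee_pos']
        return m,T@np.array(m['hand_eye'])
    T=np.eye(4); T[:3,:3]=np.array(m['rotation']); T[:3,3]=m['eye']; return m,T
def ray(m,T,uv):
    d=T[:3,:3]@np.array([(uv[0]-m['cx'])/m['fx'],(uv[1]-m['cy'])/m['fy'],1]); return T[:3,3],d
def atz(m,T,uv,z):
    o,d=ray(m,T,uv); return o+d*(z-o[2])/d[2]
def atd(m,T,uv,dep):
    o,d=ray(m,T,uv); return o+d*dep
E
python3 - <<'E'
from h import *
np.set_printoptions(precision=1,suppress=True)
print(env.state())
for n in ['top','side']:
    m,T=Tcam(n); im,d=env.grab_frame(n); cv2.imwrite(f'pics/{n}0.png',im); np.save(f'{n}0.npy',d)
    print(n,T,m['fx'])
    for t,z in [('chamber',0),('shelf_centre',18),('lid_hinge',116),('latch_axis',None),('latch_tip',None),('lid_push',None),('stopcock_front_pivot',91),('stopcock_front_tip',91),('stopcock_rear_pivot',91),('stopcock_rear_tip',91),('bottle_blue_centre',41.5),('bottle_white_centre',35.5),('spray_bottle',0),('wash_bottle',0)]:
        for r in env.pinpoint(n,t)[:3]:
            uv=r['location']; dep=d[int(np.clip(uv[1],0,383)),int(np.clip(uv[0],0,511))]
            print(n,t,round(r['score'],2),np.round(uv),atz(m,T,uv,z) if z is not None else '-', 'depth',atd(m,T,uv,dep))
E
```

```text
{'time_s': 0.0, 'qpos': array([68.2, 18.4, 89.7, -0. , 72. , -1.1]), 'qvel': array([ 0.1, -0. , -0. ,  0. , -0.1, -0. ]), 'effort': array([ -0. , -41.2, -23.2,   0.1,   0. ,  -0. ]), 'ee_pos': array([202.3, 537.7, 227.1]), 'ee_rot': array([-179.9,   -0. ,  159.4]), 'force': array([ 0.4,  0.7, -0.3]), 'torque': array([-0.1, -0.1, -0. ]), 'gripper_force': 0.0, 'gripper_width': 91.29199619283018}
top [[-173.2    0.1  -91.7  314.2]
 [-173.2    0.1  -91.7   35.9]
 [-173.2    0.1  -91.7 1080.4]
 [   0.     0.     0.     1. ]] 353.96361426096786
top chamber 0.95 [253. 152.] [ -766.2 -1044.5     0. ] depth [-97118.4 -97396.8 -96352.3]
top shelf_centre 0.69 [252. 146.] [ -748.2 -1026.5    18. ] depth [-96727.  -97005.3 -95960.8]
top latch_axis 0.67 [381. 183.] - depth [-155314.7 -155593.  -154548.6]
top latch_axis 0.57 [187. 117.] - depth [-44598.6 -44876.9 -43832.4]
top lid_push 0.57 [196. 153.] - depth [-49818.1 -50096.4 -49051.9]
top stopcock_front_tip 0.64 [333. 155.] [-675.2 -953.5   91. ] depth [-129034.8 -129313.1 -128268.6]
top stopcock_rear_pivot 0.94 [305. 127.] [-675.2 -953.5   91.
[... 2201 characters left out ...]
53513. ]
side bottle_blue_centre 0.89 [211. 283.] [-1001.3 -2385.     41.5] depth [-4464.2 -5847.8 -3421.4]
side bottle_blue_centre 0.73 [326. 261.] [-1001.3 -2385.     41.5] depth [-48953.  -50336.6 -47910.2]
side bottle_blue_centre 0.6 [262. 271.] [-1001.3 -2385.     41.5] depth [-24132.5 -25516.2 -23089.7]
side bottle_white_centre 0.76 [298. 281.] [-1007.3 -2391.     35.5] depth [-37121.2 -38504.8 -36078.4]
side spray_bottle 0.72 [245. 299.] [-1042.8 -2426.5     0. ] depth [-17077.8 -18461.5 -16035. ]
side spray_bottle 0.21 [265. 124.] [-1042.8 -2426.5     0. ] depth [-29816.1 -31199.7 -28773.3]
side wash_bottle 0.78 [256. 161.] [-1042.8 -2426.5     0. ] depth [-30256.9 -31640.6 -29214.1]
```

```bash
sed -i "s/T\[:3,:3\]=np.array(m\['rotation'\])/T[:3,:3]=R.from_euler('xyz',m['rotation'],degrees=True).as_matrix()/" h.py
python3 - <<'E'
from h import *
np.set_printoptions(precision=1,suppress=True)
L={'top':[('chamber',253,152,0),('shelf',252,146,18),('ftip',333,155,91),('rpiv',305,127,91),('rtip',332,124,91),('b1',369,266,41.5),('b2',362,146,41.5),('b3',359,211,41.5),('white',379,183,35),('spray',373,238,0),('wash',149,166,0),('push',196,153,200)],
'side':[('chamber',296,208,0),('shelf',295,204,18),('hinge',286,168,116),('fp',295,215,91),('rp',319,214,91),('rt',331,226,91),('ft',302,234,91),('b1',211,283,41.5),('b2',326,261,41.5),('b3',262,271,41.5),('white',298,281,35),('spray',245,299,0),('wash',256,161,0)]}
for n in L:
    m,T=Tcam(n); d=np.load(f'{n}0.npy'); print(T)
    for t,u,v,z in L[n]: print(n,t,atz(m,T,(u,v),z),'depth',atd(m,T,(u,v),d[v,u]))
a=cv2.imread('pics/top0.png');b=cv2.imread('pics/side0.png')
cv2.imwrite('pics/t1.png',cv2.resize(a[60:310,120:420],None,fx=2.4,fy=2.4,interpolation=2))
cv2.imwrite('pics/s1.png',cv2.resize(b[80:330,180:400],None,fx=2.4,fy=2.4,interpolation=2))
E
```

```text
[[  -0.    -1.     0.1  314.2]
 [  -1.     0.    -0.    35.9]
 [  -0.    -0.1   -1.  1080.4]
 [   0.     0.     0.     1. ]]
top chamber [564.2  41.7   0. ] depth [559.6  41.6  20.1]
top shelf [578.9  44.1  18. ] depth [578.6  44.1  19.2]
top ftip [ 527.7 -186.3   91. ] depth [ 526.1 -184.6   98.4]
top rpiv [ 612.1 -110.3   91. ] depth [ 610.3 -109.4   97. ]
top rtip [ 618.6 -188.4   91. ] depth [ 616.5 -186.7   98.1]
top b1 [ 209.9 -283.2   41.5] depth [ 214.1 -270.2   83.8]
top b2 [ 563.3 -285.8   41.5] depth [ 557.5 -278.2   65.9]
top b3 [ 368.9 -264.4   41.5] depth [ 366.8 -253.1   80.8]
top white [ 450.8 -331.1   35. ] depth [ 447.1 -321.2   63.3]
top spray [ 288.3 -313.6    0. ] depth [ 288.5 -311.6    6. ]
top wash [529.5 365.4   0. ] depth [508.7 333.6 104.3]
top push [519.6 185.3 200. ] depth [497.7 169.3 293.9]
[[    1.     -0.2     0.2    97.7]
 [   -0.3    -0.6     0.8 -1286. ]
 [   -0.     -0.8    -0.6  1140.5]
 [    0.      0.      0.      1. ]]
side chamber [581.  35.   0.] depth [556.1 -33.2  58.9]
side shelf [577.5  37.1  18. ] depth [551.2 -35.3  79.4]
side hinge [572.6 132.  116. ] depth [624.7 287.7   3.5]
side fp [ 527.3 -104.3   91. ] depth [ 523.7 -114.4  100. ]
side rp [ 605.1 -122.6   91. ] depth [ 610.1 -111.    80.5]
side rt [ 620.1 -190.3   91. ] depth [ 620.  -190.5   91.2]
side ft [ 518.2 -199.4   91. ] depth [ 554.4 -105.9    0.7]
side b1 [ 206.2 -274.8   41.5] depth [ 203.6 -298.6   67.3]
side b2 [ 567.5 -287.5   41.5] depth [ 554.5 -315.1   71.9]
side b3 [ 365.3 -271.4   41.5] depth [ 360.3 -290.4   62.1]
side white [ 459.2 -335.6   35. ] depth [ 453.6 -350.2   52. ]
side spray [ 295.6 -328.4    0. ] depth [ 290.7 -352.5   28.8]
side wash [522.7 379.1   0. ] depth [511.7 336.   29.5]
```

View pics/t1.png

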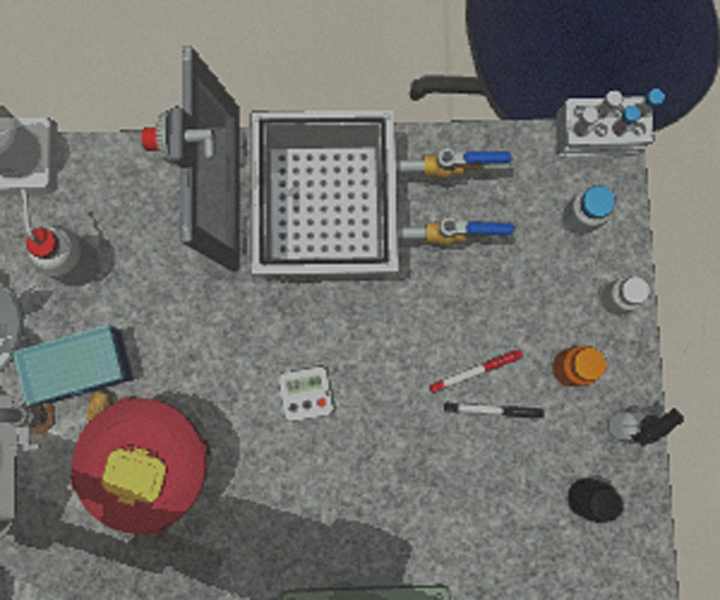

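View pics/s1.png

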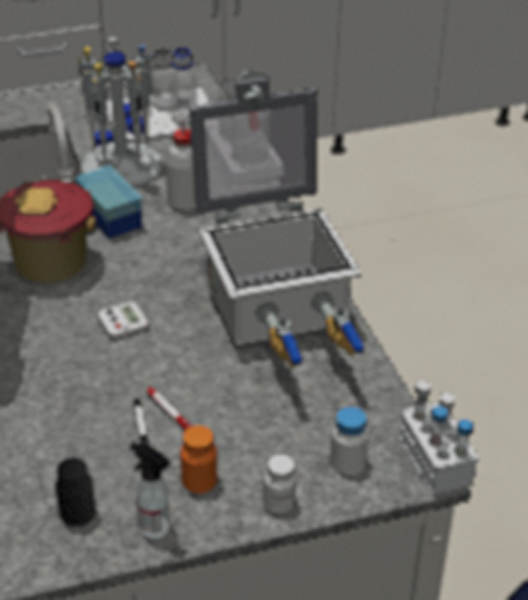

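The top crop shows the box near (325,190), both levers at (480,157) and (480,228), the lid leaning left, and the blue-capped bottle at (598,205) with a rack just above it. The side view confirms that bottle at (350,440), so it is detection b2. Next I'll fit the box pose, lid angle and bottle position from depth.

```bash
cat >> h.py <<'E'
def cloud(n,d):
    m,T=Tcam(n); v,u=np.mgrid[:384,:512]
    c=np.stack([(u-m['cx'])/m['fx']*d,(v-m['cy'])/m['fy']*d,d],-1)
    P=c@T[:3,:3].T+T[:3,3]; P[d<=0]=np.nan; return P
E
python3 - <<'E'
from h import *
np.set_printoptions(precision=1,suppress=True)
P=cloud('top',np.load('top0.npy')); im=cv2.imread('pics/top0.png')
x,y,z=P[...,0],P[...,1],P[...,2]
k=(x>440)&(x<700)&(y>-60)&(y<125)&(z>102)&(z<116)
q=P[k][:,:2].astype(np.float32); print('rim',k.sum(),cv2.minAreaRect(q),np.median(z[k]), np.percentile(q,[1,99],axis=0))
k=(x>440)&(x<720)&(y>100)&(y<300)&(z>150); q=P[k]
h=np.percentile(q,[0,50,100],axis=0);print('lid',h)
for lo in range(120,330,20):
    s=q[(q[:,2]>lo)&(q[:,2]<lo+20)]
    if len(s): print(lo,s[:,1].min(),np.median(s[:,1]),s[:,1].max(),s[:,0].min(),s[:,0].max())
b,g,r=[im[...,i].astype(int) for i in range(3)]
k=(x>520)&(x<600)&(y>-330)&(y<-240)&(z>76)&(z<92)&(b>r+40); print('cap',k.sum(),np.median(P[k],axis=0),P[k].min(0),P[k].max(0))
k=(x>585)&(x<700)&(y>-380)&(y<-230)&(z>20); print('rack',P[k].min(0),P[k].max(0))
for n,a,bx in [('levers',(480,680),(-240,-90))]:
    k=(x>a[0])&(x<a[1])&(y>bx[0])&(y<bx[1])&(z>88)&(z<105)&(b>r+40)
    for s in (x<570,x>570):
        kk=k&s; c=P[kk]; v=np.linalg.svd(c[:,:2]-c[:,:2].mean(0),full_matrices=False)[2][0]; print('lever',kk.sum(),c.min(0),c.max(0),c.mean(0),v)
E
```

```text
rim 1524 ((576.2288208007812, 36.43415832519531), (171.07162475585938, 196.4452362060547), 89.1659927368164) 110.54607457674445 [[478.4 -48.5]
 [673.4 121.2]]
lid [[479.5 134.6 150. ]
 [571.4 156.3 260.5]
 [674.7 204.  332.2]]
140 134.58293757860721 139.05522244783572 145.51052034767704 479.4991820486287 673.7145747668769
160 136.20032250475452 141.7385999688451 149.596665631524 479.5815422892223 672.1846044111398
180 139.33482882244047 145.5041700174375 152.88472004345095 479.62339336731304 673.9437939625141
200 142.51774894864207 148.77577571949644 155.71787463215887 479.70400221174987 674.690486003579
220 146.96682347164005 152.26605972663324 159.2641545397473 480.1623865274662 673.0353734963038
240 149.49679628169253 156.03310667385836 162.03837365754435 479.7773695984805 674.0369773240045
260 153.6812766814578 158.46440410846859 168.47657778734683 480.2524291708681 673.7907991294668
280 156.1090917640567 162.52954248835712 176.9996157336113 479.56508445093357 673.4086346873457
300 136.3987660155322 164.35362684445457 203.96685912359447 551.5529834375875 604.0449557551758
320 144.14991843782713 175.29469034602062 187.51385522930264 552.5771922683163 602.8648215845126
cap 129 [ 560.9 -293.9   83.1] [ 543.  -312.7   77.7] [ 578.5 -275.9   87.6]
rack [ 641.  -379.7   20.1] [ 699.9 -270.2  108.3]
lever 91 [ 521.3 -185.3   90.8] [ 536.9 -131.7  102.8] [ 527.8 -159.4   97.4] [-0.1 -1. ]
lever 95 [ 608.4 -187.1   91.3] [ 621.6 -133.2  102.1] [ 614.5 -159.9   97.2] [-0. -1.]
```

>>> arm_command --motion '[{"offset": [0, 0, -0.05], "spin": -0.18}, {"offset": [0, 0, -0.02], "spin": -0.18}, {"offset": [-0.025, -0.055, 0], "spin": 0}, {"offset": [-0.025, -0.055, 0], "spin": 0}, {"offset": [-0.025, -0.055, 0], "spin": 0}]' --jaw 0.08 --newtons 15

```text
time_s: 2.12
ee_pos: [278.0, 371.6, 298.0]
ee_rot: [180.0, 0.0, -179.9]
force: [1.2, 0.1, 0.2]
gripper_width: 80.0
gripper_force: 0.0
```

>>> arm_command --motion '[{"offset": [-0.023, -0.055, 0], "spin": 0}, {"offset": [-0.023, -0.055, 0], "spin": 0}, {"offset": [-0.023, -0.055, 0], "spin": 0}, {"offset": [-0.023, -0.055, 0], "spin": 0}, {"offset": [-0.023, -0.055, 0], "spin": 0}]'

```text
time_s: 2.75
ee_pos: [393.0, 96.4, 298.3]
ee_rot: [180.0, 0.1, -180.0]
force: [1.0, 0.1, 0.4]
gripper_width: 79.9
gripper_force: 0.0
```

>>> arm_command --motion '[{"offset": [-0.023, -0.055, 0], "spin": 0}, {"offset": [-0.023, -0.055, 0], "spin": 0}, {"offset": [-0.023, -0.055, 0], "spin": 0}, {"offset": [-0.023, -0.055, 0.02], "spin": 0}, {"offset": [-0.023, -0.055, 0.02], "spin": 0}]'

```text
time_s: 3.38
ee_pos: [508.0, -178.1, 258.0]
ee_rot: [-180.0, 0.1, 180.0]
force: [1.0, 0.1, 0.8]
gripper_width: 79.4
gripper_force: 0.0
```

>>> arm_command --motion '[{"offset": [-0.023, -0.055, 0.02], "spin": 0}, {"offset": [-0.023, -0.055, 0.02], "spin": 0}, {"offset": [0, 0, 0.01], "spin": 0}]'

```text
time_s: 3.75
ee_pos: [553.4, -288.7, 205.8]
ee_rot: [180.0, -0.1, 179.8]
force: [-0.6, 0.3, -0.9]
gripper_width: 80.0
gripper_force: 0.0
```

```bash
python3 - <<'E'
from h import *
np.set_printoptions(precision=1,suppress=True)
m,T=Tcam('wrist'); im,d=env.grab_frame('wrist'); cv2.imwrite('pics/w1.png',im)
P=cloud('wrist',d); x,y,z=P[...,0],P[...,1],P[...,2]; b,r=im[...,0].astype(int),im[...,2].astype(int)
print(env.state()['ee_pos'],env.state()['ee_rot'])
k=(x>500)&(x<620)&(y>-360)&(y<-230)&(z>72)&(z<92)
print(k.sum(),P[k].min(0) if k.any() else 0,P[k].max(0) if k.any() else 0)
k&=b>r+40; print(k.sum(),P[k].min(0) if k.any() else 0,P[k].max(0) if k.any() else 0)
E
```

```text
[ 552.2 -286.2  205.1] [179.8  -0.2 179.9]
1094 [ 539.5 -309.9   72. ] [ 577.7 -271.6   83.7]
997 [ 540.6 -308.8   77.9] [ 577.7 -272.8   83.7]
```

>>> arm_command --motion '[{"offset": [-0.006, -0.003, 0.05], "spin": 0}, {"offset": [0, 0, 0.06], "spin": 0}, {"offset": [0, 0, 0.053], "spin": 0}, {"offset": [0, 0, 0], "spin": 0}]'

```text
time_s: 4.3
ee_pos: [556.2, -285.5, 42.5]
ee_rot: [179.7, -0.5, -179.9]
force: [-0.4, 0.5, 1.1]
gripper_width: 79.8
gripper_force: 0.0
```

>>> arm_command --motion '[{"offset": [0, 0, 0], "spin": 0}, {"offset": [0, 0, 0], "spin": 0}, {"offset": [0, 0, 0], "spin": 0}, {"offset": [0, 0, 0], "spin": 0}]' --jaw 0.03 --newtons 15

```text
time_s: 4.8
ee_pos: [559.8, -289.1, 47.1]
ee_rot: [-179.9, 0.1, -180.0]
force: [-0.1, -0.4, 5.2]
gripper_width: 46.6
gripper_force: 15.0
```

>>> arm_command --motion '[{"offset": [0, 0, -0.04], "spin": 0}, {"offset": [0, 0, -0.06], "spin": 0}, {"offset": [0, 0.02, -0.055], "spin": 0}, {"offset": [-0.004, 0.05, 0], "spin": 0}, {"offset": [-0.004, 0.06, 0], "spin": 0}]'

```text
time_s: 5.42
ee_pos: [567.2, -157.7, 201.3]
ee_rot: [-180.0, 0.1, 179.9]
force: [1.2, 0.9, -0.9]
gripper_width: 46.6
gripper_force: 15.0
```

>>> arm_command --motion '[{"offset": [-0.004, 0.06, 0], "spin": 0}, {"offset": [-0.004, 0.06, 0], "spin": 0}, {"offset": [0, 0.05, 0], "spin": 0}, {"offset": [0, 0.012, 0], "spin": 0}, {"offset": [0, 0, 0], "spin": 0}]'

```text
time_s: 6.05
ee_pos: [574.8, 23.8, 200.4]
ee_rot: [-180.0, -0.0, -179.9]
force: [0.0, -0.6, -0.6]
gripper_width: 46.6
gripper_force: 15.0
```

>>> arm_command --motion '[{"offset": [0, 0, 0.05], "spin": 0}, {"offset": [0, 0, 0.05], "spin": 0}, {"offset": [0, 0, 0.025], "spin": 0}, {"offset": [0, 0, 0.006], "spin": 0}, {"offset": [0, 0, 0], "spin": 0}]'

```text
time_s: 6.68
ee_pos: [575.6, 22.6, 69.9]
ee_rot: [-180.0, 0.0, 179.9]
force: [0.9, -0.7, -0.1]
gripper_width: 46.5
gripper_force: 15.0
```

>>> arm_command --motion '[{"offset": [0, 0, 0.003], "spin": 0}, {"offset": [0, 0, 0.001], "spin": 0}, {"offset": [0, 0, 0], "spin": 0}]'

```text
time_s: 7.05
ee_pos: [575.2, 23.7, 65.9]
ee_rot: [180.0, 0.1, -180.0]
force: [-0.2, 0.8, 0.0]
gripper_width: 46.3
gripper_force: 15.0
```

>>> arm_command --motion '[{"offset": [0, 0, 0.001], "spin": 0}, {"offset": [0, 0, 0.001], "spin": 0}, {"offset": [0, 0, 0], "spin": 0}]'

```text
time_s: 7.42
ee_pos: [575.3, 23.7, 65.1]
ee_rot: [180.0, 0.1, -180.0]
force: [-2.7, 0.7, 8.2]
gripper_width: 47.0
gripper_force: 15.0
```

>>> arm_command --motion '[{"offset": [0, 0, 0], "spin": 0}, {"offset": [0, 0, 0], "spin": 0}, {"offset": [0, 0, -0.02], "spin": 0}, {"offset": [0, 0, -0.05], "spin": 0}, {"offset": [0, 0, -0.06], "spin": 0}]' --jaw 0.068

```text
time_s: 8.05
ee_pos: [574.2, 23.6, 193.5]
ee_rot: [180.0, -0.2, -180.0]
force: [1.4, -0.4, 0.6]
gripper_width: 68.6
gripper_force: 0.0
```

>>> arm_command --motion '[{"offset": [0.02, 0, -0.055], "spin": 0}, {"offset": [0.03, -0.01, -0.05], "spin": 0}, {"offset": [0.03, 0, -0.04], "spin": 0}, {"offset": [0, 0, 0], "spin": 0}]'

```text
time_s: 8.55
ee_pos: [494.9, 13.5, 342.2]
ee_rot: [180.0, 0.4, -180.0]
force: [0.5, -0.4, -0.5]
gripper_width: 67.9
gripper_force: 0.0
```

```bash
python3 - <<'E'
from h import *
im,d=env.grab_frame('top'); cv2.imwrite('pics/t2.png',cv2.resize(im[60:210,150:350],None,fx=3.5,fy=3.5,interpolation=2))
im,d=env.grab_frame('side'); cv2.imwrite('pics/s2.png',cv2.resize(im[80:280,200:400],None,fx=3,fy=3,interpolation=2))
print(env.state()['ee_pos'])
E
```

```text
[494.93483533  13.61484405 338.13046579]
```

View pics/s2.png

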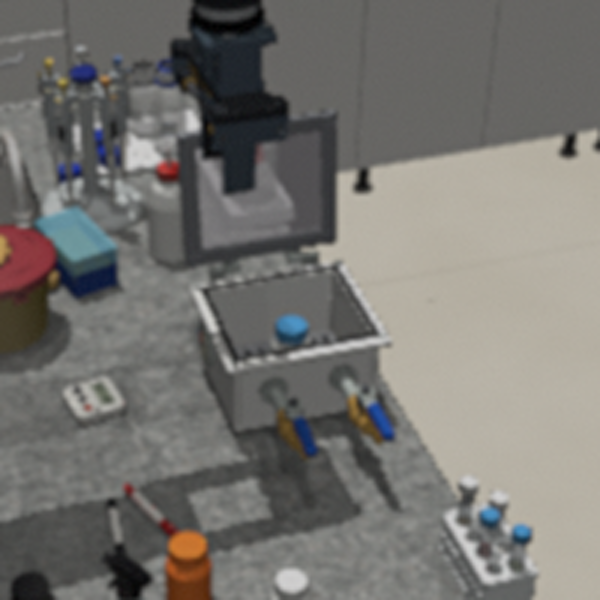

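The bottle stands upright in the box, with its cap at (292,328), and the lid is clear. I'll go over behind the lid with the jaws closed.

>>> arm_command --motion '[{"offset": [0, 0.05, 0], "spin": 0}, {"offset": [0, 0.055, 0], "spin": 0}, {"offset": [0, 0.055, 0], "spin": 0}, {"offset": [0, 0.045, 0], "spin": 0}, {"offset": [0, 0, 0], "spin": 0}]' --jaw 0.0

```text
time_s: 9.28
ee_pos: [494.9, 221.3, 335.4]
ee_rot: [-179.9, -0.3, -179.7]
force: [-0.1, -0.5, 0.4]
gripper_width: 21.0
gripper_force: 0.0
```

>>> arm_command --motion '[{"offset": [0, 0, 0.035], "spin": 0}, {"offset": [0, 0, 0.029], "spin": 0}, {"offset": [0, -0.015, 0], "spin": 0}, {"offset": [0, -0.014, 0], "spin": 0}, {"offset": [0, -0.008, 0], "spin": 0}]'

```text
time_s: 9.9
ee_pos: [495.6, 181.1, 275.9]
ee_rot: [179.8, 0.1, 179.9]
force: [-1.3, 3.2, 3.4]
gripper_width: 0.4
gripper_force: 2.0
```

>>> arm_command --motion '[{"offset": [0, -0.01, 0], "spin": 0}, {"offset": [0, -0.012, 0], "spin": 0}, {"offset": [0, -0.012, 0], "spin": 0}, {"offset": [0, -0.012, 0], "spin": 0}, {"offset": [0, -0.012, 0], "spin": 0}]'

```text
time_s: 10.52
ee_pos: [494.7, 122.9, 273.7]
ee_rot: [180.0, -0.1, -180.0]
force: [1.0, 3.2, -1.9]
gripper_width: 0.4
gripper_force: 1.6
```

>>> arm_command --motion '[{"offset": [0, -0.012, 0.001], "spin": 0}, {"offset": [0, -0.012, 0.001], "spin": 0}, {"offset": [0, -0.012, 0.003], "spin": 0}, {"offset": [0, -0.012, 0.005], "spin": 0}, {"offset": [0, -0.012, 0.005], "spin": 0}]'

```text
time_s: 11.15
ee_pos: [494.9, 62.6, 259.0]
ee_rot: [-180.0, -0.0, -180.0]
force: [-0.2, 1.9, 0.3]
gripper_width: 0.3
gripper_force: 0.9
```

>>> arm_command --motion '[{"offset": [0, -0.012, 0.006], "spin": 0}, {"offset": [0, -0.012, 0.008], "spin": 0}, {"offset": [0, -0.012, 0.01], "spin": 0}, {"offset": [0, -0.01, 0.01], "spin": 0}, {"offset": [0, -0.01, 0.012], "spin": 0}]'

```text
time_s: 11.78
ee_pos: [495.0, 6.7, 212.7]
ee_rot: [-180.0, 0.0, -180.0]
force: [-0.1, 0.2, 0.2]
gripper_width: 0.5
gripper_force: 0.5
```

>>> arm_command --motion '[{"offset": [0, -0.008, 0], "spin": 0}, {"offset": [0, -0.01, 0], "spin": 0}, {"offset": [0, -0.01, 0], "spin": 0}, {"offset": [0, -0.01, 0], "spin": 0}, {"offset": [0, 0, 0], "spin": 0}]'

```text
time_s: 12.4
ee_pos: [495.1, -31.1, 213.6]
ee_rot: [-180.0, 0.0, 179.9]
force: [-0.4, 0.3, -0.4]
gripper_width: 0.5
gripper_force: 0.0
```

>>> arm_command --motion '[{"offset": [0, 0, 0], "spin": 0}, {"offset": [0, 0, 0], "spin": 0}, {"offset": [0, 0, 0], "spin": 0}, {"offset": [0, 0, 0], "spin": 0}, {"offset": [0, 0, 0], "spin": 0}]'

```text
time_s: 13.02
ee_pos: [495.0, -30.3, 213.4]
ee_rot: [180.0, 0.0, -180.0]
force: [0.6, -0.5, 0.2]
gripper_width: 0.3
gripper_force: 0.0
```

>>> arm_command --motion '[{"offset": [0, 0, 0], "spin": 0}, {"offset": [0, 0, 0], "spin": 0}, {"offset": [0, 0, 0], "spin": 0}, {"offset": [0, 0, 0], "spin": 0}, {"offset": [0, 0, 0], "spin": 0}]'

```text
time_s: 13.65
ee_pos: [495.0, -30.4, 213.4]
ee_rot: [180.0, 0.0, -180.0]
force: [-0.8, 0.0, 0.0]
gripper_width: 0.3
gripper_force: 0.0
```

>>> arm_command --motion '[{"offset": [0, 0, 0], "spin": 0}, {"offset": [0, 0, 0], "spin": 0}, {"offset": [0, 0, 0], "spin": 0}, {"offset": [0, 0, 0], "spin": 0}, {"offset": [0, 0, 0], "spin": 0}]'

```text
time_s: 14.28
ee_pos: [495.0, -30.4, 213.4]
ee_rot: [180.0, 0.0, -180.0]
force: [0.5, 0.3, 0.5]
gripper_width: 0.5
gripper_force: 0.0
```

>>> arm_command --motion '[{"offset": [0, 0, 0], "spin": 0}, {"offset": [0, 0, 0], "spin": 0}, {"offset": [0, 0, 0], "spin": 0}, {"offset": [0, 0, 0], "spin": 0}, {"offset": [0, 0, 0], "spin": 0}]'

```text
time_s: 14.9
ee_pos: [495.0, -30.4, 213.4]
ee_rot: [180.0, -0.0, -180.0]
force: [-0.7, 0.0, 0.4]
gripper_width: 0.6
gripper_force: 0.0
```

```bash
python3 - <<'E'
from h import *
np.set_printoptions(precision=1,suppress=True)
im,d=env.grab_frame('side'); cv2.imwrite('pics/s3.png',cv2.resize(im[80:280,200:400],None,fx=3,fy=3,interpolation=2))
im,d=env.grab_frame('top'); cv2.imwrite('pics/t3.png',im); P=cloud('top',d); x,y,z=P[...,0],P[...,1],P[...,2]
for lo in range(-60,130,20):
    k=(x>620)&(x<672)&(y>lo)&(y<lo+20); print(lo,np.nanmedian(z[k]))
b,g,r=[im[...,i].astype(int) for i in range(3)]
k=(r>g+60)&(r>b+60)&(x>480)&(x<680)&(y>-110)&(y<120)&(z>120); print('red',k.sum(),P[k].min(0) if k.any() else 0,P[k].max(0) if k.any() else 0)
for n in ('latch_tip','latch_axis'):
  for r_ in env.pinpoint('top',n)[:2]:
    m,T=Tcam('top'); print(n,r_['score'],atz(m,T,r_['location'],145))
print(env.state()['ee_pos'])
E
```

```text
-60 nan
-40 nan
-20 nan
0 nan
20 122.82336547761196
40 122.84238458635156
60 122.7415108792776
80 122.82798091453662
100 125.3604653766123
120 118.47063136153281
red 0 0 0
[495.  -30.4 213.4]
  return np.nanmean(a, axis, out=out, keepdims=keepdims)
```

View pics/s3.png

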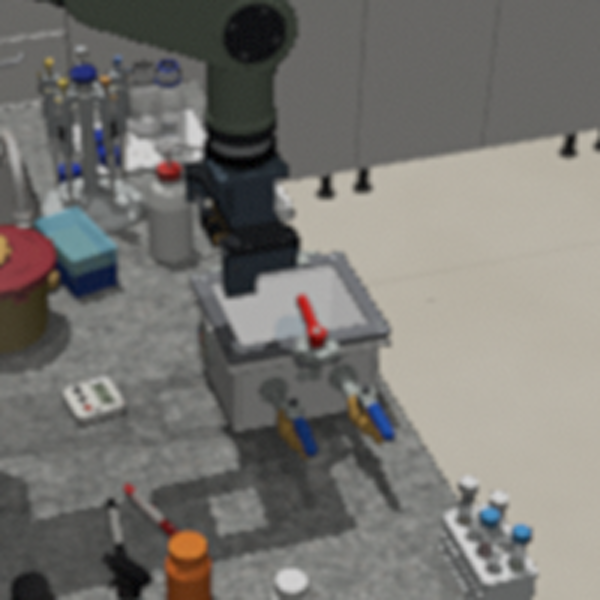

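The lid is flat and shut, with its top at about 123 mm all over. The red handle runs from (317,335) to (303,300), pointing toward the hinge, so I'll push the latch round now.

>>> arm_command --motion '[{"offset": [-0.04, 0.017, 0], "spin": 0}, {"offset": [0, 0, 0.04], "spin": 0}, {"offset": [0, 0, 0.026], "spin": 0}, {"offset": [-0.008, 0, 0], "spin": 0}, {"offset": [-0.009, 0, 0], "spin": 0}]'

```text
time_s: 15.72
ee_pos: [553.6, -13.5, 148.6]
ee_rot: [-180.0, 0.1, -180.0]
force: [0.8, 0.3, 1.0]
gripper_width: 0.8
gripper_force: 0.0
```

>>> arm_command --motion '[{"offset": [-0.006, 0.003, 0], "spin": 0}, {"offset": [-0.007, 0.003, 0], "spin": 0}, {"offset": [-0.008, 0.001, 0], "spin": 0}, {"offset": [-0.008, 0, 0], "spin": 0}, {"offset": [-0.008, -0.002, 0], "spin": 0}]'

```text
time_s: 16.35
ee_pos: [589.6, -8.2, 147.4]
ee_rot: [180.0, 0.0, -180.0]
force: [-1.9, -0.4, 0.5]
gripper_width: 0.3
gripper_force: 0.8
```

>>> arm_command --motion '[{"offset": [-0.008, -0.003, 0], "spin": 0}, {"offset": [-0.008, -0.005, 0], "spin": 0}, {"offset": [-0.008, -0.006, 0], "spin": 0}, {"offset": [-0.004, -0.005, 0], "spin": 0}, {"offset": [-0.004, -0.006, 0], "spin": 0}]'

```text
time_s: 16.98
ee_pos: [621.4, -33.8, 147.5]
ee_rot: [180.0, 0.0, -180.0]
force: [-1.0, 1.2, 0.2]
gripper_width: 0.4
gripper_force: 0.5
```

>>> arm_command --motion '[{"offset": [-0.002, -0.005, 0], "spin": 0}, {"offset": [-0.001, -0.004, 0], "spin": 0}, {"offset": [0, -0.001, 0], "spin": 0}, {"offset": [0, 0, 0], "spin": 0}]'

```text
time_s: 17.48
ee_pos: [624.1, -43.5, 147.6]
ee_rot: [-180.0, 0.0, -180.0]
force: [0.5, -0.3, -0.3]
gripper_width: 0.4
gripper_force: 0.1
```

>>> arm_command --motion '[{"offset": [0, -0.002, 0], "spin": 0}, {"offset": [0, -0.001, 0], "spin": 0}, {"offset": [0, 0, 0], "spin": 0}]'

```text
time_s: 17.85
ee_pos: [624.4, -46.2, 147.6]
ee_rot: [180.0, 0.1, -180.0]
force: [0.4, 1.5, -0.5]
gripper_width: 0.1
gripper_force: 0.8
```

>>> arm_command --motion '[{"offset": [0, -0.002, 0], "spin": 0}, {"offset": [0, 0, 0], "spin": 0}, {"offset": [0, 0, 0], "spin": 0}]'

```text
time_s: 18.23
ee_pos: [624.4, -47.0, 147.6]
ee_rot: [179.8, 0.1, 180.0]
force: [1.8, 3.8, -0.3]
gripper_width: 0.3
gripper_force: 2.8
```

>>> arm_command --motion '[{"offset": [0, -0.002, 0], "spin": 0}, {"offset": [0, 0, 0], "spin": 0}]'

```text
time_s: 18.48
ee_pos: [624.5, -47.5, 147.6]
ee_rot: [179.7, 0.1, 179.9]
force: [1.8, 8.5, -0.0]
gripper_width: 0.5
gripper_force: 4.7
```

>>> arm_command --motion '[{"offset": [0, 0.01, 0], "spin": 0}, {"offset": [0, 0.02, 0], "spin": 0}, {"offset": [0, 0, -0.05], "spin": 0}, {"offset": [0.05, -0.02, -0.02], "spin": 0}, {"offset": [0.06, 0, 0], "spin": 0}]'

```text
time_s: 19.1
ee_pos: [514.4, -40.8, 219.0]
ee_rot: [-179.9, 0.2, -180.0]
force: [-0.4, 0.4, 0.6]
gripper_width: 0.7
gripper_force: 0.0
```

>>> arm_command --motion '[{"offset": [0.06, -0.01, 0], "spin": 0}, {"offset": [0.06, -0.01, 0], "spin": 0}, {"offset": [0.03, 0, 0], "spin": 0}, {"offset": [0, 0, 0], "spin": 0}]'

```text
time_s: 19.6
ee_pos: [362.1, -60.1, 217.7]
ee_rot: [-180.0, 0.0, 180.0]
force: [0.8, 0.8, 0.2]
gripper_width: 0.2
gripper_force: 0.0
```

```bash
python3 - <<'E'
from h import *
np.set_printoptions(precision=1,suppress=True)
im,d=env.grab_frame('side'); cv2.imwrite('pics/s4.png',cv2.resize(im[150:250,250:370],None,fx=5,fy=5,interpolation=2))
im,d=env.grab_frame('top'); cv2.imwrite('pics/t4.png',cv2.resize(im[90:210,200:360],None,fx=4,fy=4,interpolation=2)); P=cloud('top',d); x,y,z=P[...,0],P[...,1],P[...,2]
b,g,r=[im[...,i].astype(int) for i in range(3)]
k=(r>g+60)&(r>b+60)&(x>480)&(x<680)&(y>-110)&(y<120)&(z>120); c=P[k]; print('red',k.sum())
if k.any(): print(c.min(0),c.max(0),np.median(c,0),np.linalg.svd(c[:,:2]-c[:,:2].mean(0),full_matrices=False)[2][0])
print(env.state()['ee_pos'],env.state()['time_s'])
k=(b>r+40)&(x>480)&(x<700)&(y>-240)&(y<-90)&(z>80)&(z<110)
for s in (x<572,x>572):
    c=P[k&s]; print(len(c), c.mean(0) if len(c) else '')
E
```

```text
red 142
[564.3 -71.3 141.7] [646.8 -52.1 152.3] [607.3 -62.4 148. ] [-1.  0.]
[364.9 -60.3 217.9] 19.7
91 [ 527.9 -159.    97.3]
93 [ 614.5 -160.4   97.5]
```

View pics/s4.png

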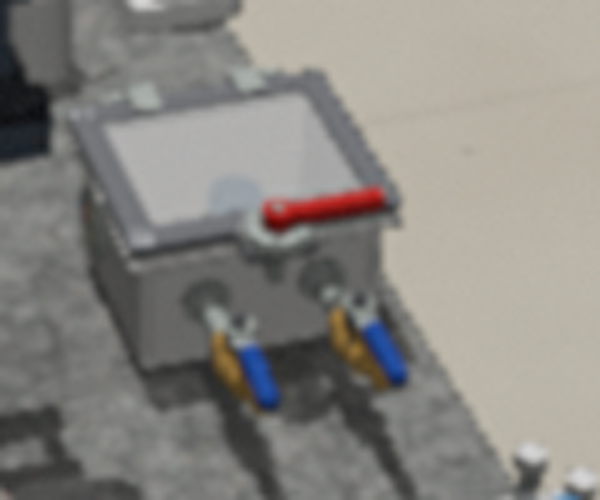

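The handle lies along +x at about 90°, and its top is at 148 mm, which is 5 mm down. That means it has dropped into the notch and the lid is locked. Next is the front stopcock.

>>> arm_command --motion '[{"offset": [-0.052, -0.025, 0], "spin": 0}, {"offset": [-0.052, -0.026, 0], "spin": 0}, {"offset": [-0.052, -0.025, 0], "spin": 0}, {"offset": [-0.052, -0.026, 0], "spin": 0}, {"offset": [0, 0, 0], "spin": 0}]'

```text
time_s: 20.32
ee_pos: [576.4, -163.8, 214.9]
ee_rot: [-180.0, -0.0, 180.0]
force: [-1.1, 0.6, 0.2]
gripper_width: 0.6
gripper_force: 0.0
```

>>> arm_command --motion '[{"offset": [0, 0, 0.05], "spin": 0}, {"offset": [0, 0, 0.05], "spin": 0}, {"offset": [0, 0, 0.018], "spin": 0}, {"offset": [0, 0, 0], "spin": 0}]'

```text
time_s: 20.82
ee_pos: [571.1, -161.4, 97.6]
ee_rot: [179.9, -0.2, -179.9]
force: [0.8, 0.2, 0.5]
gripper_width: 0.2
gripper_force: 0.0
```

>>> arm_command --motion '[{"offset": [0.008, 0, 0], "spin": 0}, {"offset": [0.008, 0, 0], "spin": 0}, {"offset": [0.006, -0.003, 0], "spin": 0}, {"offset": [0.007, -0.003, 0], "spin": 0}, {"offset": [0.008, -0.001, 0], "spin": 0}]'

```text
time_s: 21.45
ee_pos: [535.5, -169.9, 100.0]
ee_rot: [-180.0, 0.1, 180.0]
force: [3.3, 0.5, 1.1]
gripper_width: 0.3
gripper_force: 1.4
```

>>> arm_command --motion '[{"offset": [0.008, 0, 0], "spin": 0}, {"offset": [0.008, 0.002, 0], "spin": 0}, {"offset": [0.008, 0.003, 0], "spin": 0}, {"offset": [0.008, 0.005, 0], "spin": 0}, {"offset": [0.007, 0.006, 0], "spin": 0}]'

```text
time_s: 22.08
ee_pos: [495.3, -153.2, 99.4]
ee_rot: [-180.0, -0.0, -180.0]
force: [3.0, -0.4, 0.8]
gripper_width: 0.7
gripper_force: 1.1
```

>>> arm_command --motion '[{"offset": [0.004, 0.005, 0], "spin": 0}, {"offset": [0.004, 0.006, 0], "spin": 0}, {"offset": [0.003, 0.005, 0], "spin": 0}, {"offset": [0.002, 0.005, 0], "spin": 0}, {"offset": [0, 0, 0], "spin": 0}]'

```text
time_s: 22.7
ee_pos: [482.2, -131.7, 99.2]
ee_rot: [179.9, -0.1, -180.0]
force: [0.4, -0.1, 0.1]
gripper_width: 0.2
gripper_force: 0.1
```

>>> arm_command --motion '[{"offset": [0, 0.002, 0], "spin": 0}, {"offset": [0, 0.002, 0], "spin": 0}, {"offset": [0, 0, 0], "spin": 0}]'

```text
time_s: 23.08
ee_pos: [482.5, -128.2, 99.2]
ee_rot: [180.0, -0.1, -180.0]
force: [-1.6, -0.9, 0.1]
gripper_width: 0.6
gripper_force: 0.7
```

>>> arm_command --motion '[{"offset": [0, 0.002, 0], "spin": 0}, {"offset": [0, 0, 0], "spin": 0}, {"offset": [0, 0, 0], "spin": 0}]'

```text
time_s: 23.45
ee_pos: [482.5, -127.4, 99.2]
ee_rot: [-179.9, -0.1, -180.0]
force: [-3.1, -5.6, -1.9]
gripper_width: 0.9
gripper_force: 3.0
```

>>> arm_command --motion '[{"offset": [0, 0.002, 0], "spin": 0}, {"offset": [0, 0, 0], "spin": 0}, {"offset": [0, 0, 0], "spin": 0}]'

```text
time_s: 23.82
ee_pos: [482.5, -127.2, 99.2]
ee_rot: [-179.7, -0.1, -179.9]
force: [-2.4, -13.4, -0.9]
gripper_width: 0.3
gripper_force: 6.2
```

>>> arm_command --motion '[{"offset": [0, -0.015, 0], "spin": 0}, {"offset": [0, -0.023, 0], "spin": 0}, {"offset": [0, 0, -0.03], "spin": 0}, {"offset": [-0.045, 0, 0], "spin": 0}, {"offset": [-0.045, 0, 0], "spin": 0}]'

```text
time_s: 24.45
ee_pos: [574.7, -162.5, 130.3]
ee_rot: [180.0, 0.1, 179.9]
force: [0.6, -0.6, 0.8]
gripper_width: 0.8
gripper_force: 0.0
```

>>> arm_command --motion '[{"offset": [0, 0, 0], "spin": 0}, {"offset": [0, 0, 0.03], "spin": 0}, {"offset": [0, 0, 0], "spin": 0}]'

```text
time_s: 24.82
ee_pos: [570.6, -161.7, 97.4]
ee_rot: [179.9, -0.3, 180.0]
force: [-0.8, 0.2, 0.7]
gripper_width: 0.5
gripper_force: 0.0
```

>>> arm_command --motion '[{"offset": [-0.01, 0, 0], "spin": 0}, {"offset": [-0.01, 0, 0], "spin": 0}, {"offset": [-0.006, -0.003, 0], "spin": 0}, {"offset": [-0.007, -0.003, 0], "spin": 0}, {"offset": [-0.008, -0.001, 0], "spin": 0}]'

```text
time_s: 25.45
ee_pos: [614.0, -169.5, 99.2]
ee_rot: [180.0, -0.1, -180.0]
force: [-3.4, 0.6, 0.7]
gripper_width: 0.6
gripper_force: 1.4
```

>>> arm_command --motion '[{"offset": [-0.008, 0, 0], "spin": 0}, {"offset": [-0.008, 0.002, 0], "spin": 0}, {"offset": [-0.008, 0.003, 0], "spin": 0}, {"offset": [-0.008, 0.005, 0], "spin": 0}, {"offset": [-0.007, 0.006, 0], "spin": 0}]'

```text
time_s: 26.08
ee_pos: [653.9, -153.2, 99.5]
ee_rot: [-180.0, 0.0, -180.0]
force: [-1.8, -1.6, 0.2]
gripper_width: 0.5
gripper_force: 1.1
```

>>> arm_command --motion '[{"offset": [-0.004, 0.005, 0], "spin": 0}, {"offset": [-0.004, 0.006, 0], "spin": 0}, {"offset": [-0.003, 0.005, 0], "spin": 0}, {"offset": [-0.002, 0.005, 0], "spin": 0}, {"offset": [0, 0.002, 0], "spin": 0}]'

```text
time_s: 26.7
ee_pos: [666.7, -130.1, 99.6]
ee_rot: [-180.0, 0.1, -180.0]
force: [-0.0, -1.3, -1.2]
gripper_width: 0.3
gripper_force: 1.0
```

>>> arm_command --motion '[{"offset": [0, 0.002, 0], "spin": 0}, {"offset": [0, 0, 0], "spin": 0}, {"offset": [0, 0, 0], "spin": 0}]'

```text
time_s: 27.08
ee_pos: [666.6, -129.9, 99.6]
ee_rot: [-179.9, 0.1, -180.0]
force: [-0.2, -4.8, -0.7]
gripper_width: 0.4
gripper_force: 2.6
```

Then press to the stop as on the front one, retreat and check.

>>> arm_command --motion '[{"offset": [0, 0.002, 0], "spin": 0}, {"offset": [0, 0.002, 0], "spin": 0}, {"offset": [0, 0, 0], "spin": 0}]'

```text
time_s: 27.45
ee_pos: [666.7, -129.5, 99.6]
ee_rot: [-179.5, 0.1, -180.0]
force: [0.3, -14.6, -1.7]
gripper_width: 0.1
gripper_force: 7.2
```

>>> arm_command --motion '[{"offset": [0, -0.015, 0], "spin": 0}, {"offset": [0, -0.02, 0], "spin": 0}, {"offset": [0, 0, -0.055], "spin": 0}, {"offset": [0, 0, -0.055], "spin": 0}, {"offset": [0.06, 0, 0], "spin": 0}]'

```text
time_s: 28.08
ee_pos: [612.3, -161.1, 215.5]
ee_rot: [-179.8, 0.9, -179.9]
force: [-0.8, -0.3, -1.3]
gripper_width: 0.4
gripper_force: 0.0
```

>>> arm_command --motion '[{"offset": [0.06, 0, 0], "spin": 0}, {"offset": [0.06, 0, 0], "spin": 0}, {"offset": [0.06, 0, 0], "spin": 0}, {"offset": [0.06, 0, 0], "spin": 0}, {"offset": [0, 0, 0], "spin": 0}]'

```text
time_s: 28.7
ee_pos: [362.2, -158.8, 209.5]
ee_rot: [179.9, -0.1, 179.9]
force: [0.2, 0.9, 0.6]
gripper_width: 0.7
gripper_force: 0.0
```

```bash
python3 - <<'E'
from h import *
np.set_printoptions(precision=2,suppress=True)
im,d=env.grab_frame('side'); cv2.imwrite('pics/s5.png',cv2.resize(im[150:310,200:360],None,fx=3.7,fy=3.7,interpolation=2))
im,d=env.grab_frame('top'); P=cloud('top',d); x,y,z=P[...,0],P[...,1],P[...,2]
cv2.imwrite('pics/t5.png',cv2.resize(im[90:210,200:400],None,fx=4,fy=4,interpolation=2))
b,g,r=[im[...,i].astype(int) for i in range(3)]
k=(b>r+40)&(x>430)&(x<720)&(y>-240)&(y<-80)&(z>80)&(z<110)
for s in (x<574,x>574):
    c=P[k&s]; print(len(c)); 
    if len(c): print(c.mean(0),c.min(0),c.max(0),np.linalg.svd(c[:,:2]-c[:,:2].mean(0),full_matrices=False)[2][0])
k=(r>g+60)&(r>b+60)&(x>480)&(x<680)&(y>-110)&(y<120)&(z>120); c=P[k]; print('red',len(c),np.median(c,0),np.linalg.svd(c[:,:2]-c[:,:2].mean(0),full_matrices=False)[2][0])
print(env.state()['ee_pos'],env.state()['time_s'])
E
```

```text
94
[ 482.4  -109.22   97.35] [ 454.81 -116.51   92.26] [ 508.82 -102.95  103.13] [-1.    0.03]
91
[ 663.25 -111.72   97.76] [ 637.05 -118.63   90.93] [ 690.46 -105.38  104.19] [-1.    0.04]
red 144 [605.27 -62.42 148.02] [-1.    0.01]
[ 366.5  -159.88  210.15] 28.8
```

View pics/t5.png

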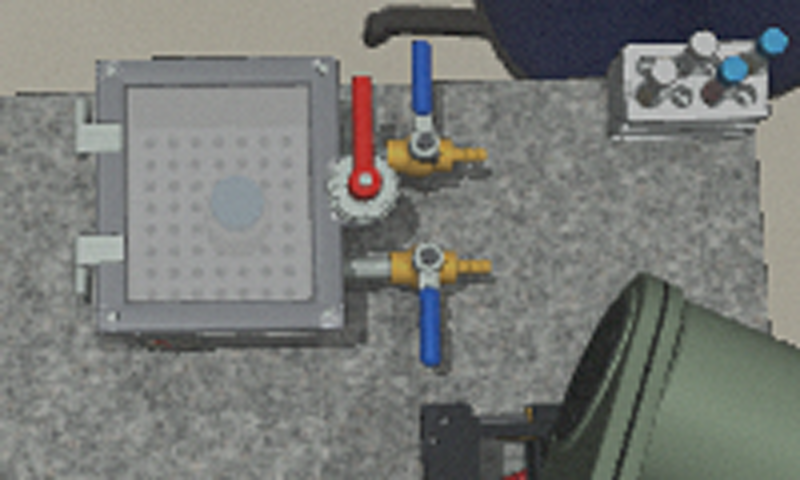

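The lid is shut with the bottle visible inside at (237,204). The red latch is round and dropped, and both blue levers lie across their pipes at (422,78) and (430,327). The arm is clear, so I'm handing the job in.

```bash
python3 -c "
from workcell import env
print(env.job_done())"
```

```text
the job is handed in; nothing more can be done
None
```

The job is handed in at 28.8 s of the 67 s allowed: the blue-capped bottle is upright in the box, the lid is shut, the latch dropped into its notch, then both stopcocks were pushed to their stops; the bystanders were not touched, and no verdict came back.

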